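# Seat the lugged head insert in the cylinder's locating ring and swing the clamp over it

### The arm

A 6-joint arm with a two-finger parallel gripper is mounted at the origin on the work surface. World frame = base frame: x ahead of the robot, y to its left, z up, the work surface at z = 0. Lengths are in m, angles in rad, forces in N, time in s.
With the tool pointing down it reaches from about 0.225 to 0.875 m from the base axis. Payload 3.4 kg.
Tool frame: the origin (TCP) lies between the finger pads; the fingertips stand 8 mm ahead of it and the grasp point (between the pads) lies 11 mm behind it; z points along the fingers, y is the line along which they close (so a half turn about z gives the same grasp; the last joint's range is limited). The gripper opens to 85 mm and grips with 20 to 120 N. Pads are 22 mm wide; open, the fingers measure 114 mm over their backs; the gripper's body (76 mm by 85 mm) begins 54 mm behind the grasp point. The pads swing forward as they close: fully open they stand 13 mm farther back than shut.
Start: joints at [-0.121, 0.276, 1.505, -0, 1.361, -0.121], TCP at [0.575, -0, 0.239] pointing down, gripper open.
Joint ranges: [-2.89, 2.89], [-0.75, 2.08], [0.22, 2.7], [-1.18, 4.32], [0.11, 2.71], [-2.7, 2.7]. Speed limits (rad/s): [2.57, 2.57, 3.14, 3.14, 3.14, 3.14].

### API

Orientations are given as a unit quaternion [w, x, y, z].
In Python, from rig import manip gives the robot as it stands.
- The arm moves only by the tool move_arm, never from a script. Its argument "deltas" is a list that holds one entry, the list of rows, each a list of 5 numbers: the shift along the tool's x, y, z normalised to -1 to 1, where 1 is 80 cm, then the turn about the tool's z normalised to -1 to 1, where 1 is 120 degrees, then the closure, from -1 (fully open) to 1 (shut). In form: [[[tx, ty, tz, twist, grip], ...]]. A call has 1 to 12 rows; each row is the pose to reach, as a shift and turn from the pose commanded when the call began, along the tool's axes at that moment; what a row does not reach only later rows make up. A row lasts 1/10 s, in which the tool goes at most 50 mm and 8.59 degrees, less where a joint would pass 70% of its speed; a pose out of reach is approached as far as the arm can. A call with a number of a shift or a turn outside -1 to 1 is refused whole. A call with a gripper value outside its range is refused whole. The fingers move at their own pace and stop on an object; "squeeze" is the grip in N (left out, the last holds). Time passes only in rows, so rows that repeat a pose let the fingers close. It gives the time, the measured TCP pose, the force, the opening and the grip force at its end, in the units of the state.
- manip.get_state(): the state, without advancing time (a new reading comes with each control period).
- manip.get_image(name): name is "scene" or "side" or "wrist"; returns the picture (480x640x3 uint8, red, green, blue); there is no depth.
- manip.camera_params(name): a dict with "fx", "fy", "cx", "cy" (pixels), "R" (3x3) and "t" (3): a world point X has camera coordinates R X + t; the wrist camera has in their place "tool_from_camera" (4x4, takes a point from camera to tool coordinates, whose origin is the TCP and whose axes are the flange's). Camera axes: x right, y down, z forward; pixel columns grow to the right and rows downward; lengths in m; the calibration is good to about 2 mm. A picture is of the moment at which its call begins: read the wrist's pose just before it. camera_params takes no time and is no camera call.
- manip.sign_off(): hands the job in; it is judged then, once.
The state is a dict: "clock": time; "qpos": joint angles; "qd": joint speeds; "effort": joint torques, N m; "position": TCP position; "ee_rot": TCP orientation; "contact_force": force on the tool from outside, world axes, zero at the start; "moment": the same for the moment, N m; "width": finger opening in m; "gripper_force": force on a finger pad.
Only numpy, scipy, OpenCV 4.12 (cv2) and the standard library are available. Lean on these libraries where they do the work, as an engineer would, in place of code of your own. Each camera call takes 0.05 s, during which the arm holds its last target. There are 200 camera calls.

### The job

Pick up the aluminium insert that has two side lugs and set it in the ring on top of the engine cylinder, turning and shuffling it gently with a light touch (never pressing or twisting hard) until its lugs drop fully home into the ring's two slots. Then let go of it and swing the small clamp arm all the way in to its stop over the seated insert. Leave the plain lugless plug and everything else on the bench where they are.

Things in the scene. Friction and masses are not known exactly. Their poses are not given: they have to be found in the camera images.
- insert_mid (a point): Centre, half-way up, of the loose aluminium insert (about 0.15 to 0.23 kg, 53 mm tall, stands upright): 26.5 mm above its underside, z up. Round core 48 mm across, 17 mm high (lowest 4 mm tapers to 42 mm); on it a hexagonal boss 22 mm across flats, 17 to 53 mm above the underside, one pair of flats facing +x and -x, the others 60 degrees to either side.
- insert_lugs (a point): Point on the insert's axis level with its lugs' undersides: 5 mm above the insert's underside, 21.5 mm below insert_mid; same axes. Two lugs like each other stick out along +x and -x, 70 mm over their ends, 10 mm wide, 7 mm thick (5 to 12 mm above the underside). It coincides with seat when the insert is fully home; half a turn makes no difference.
- seat (a point): Centre of the seat on the engine cylinder (fixed aluminium casting), on the face of its square deck (116 x 116 mm, 75 mm above the bench). z up, y points to the clamp's hinge; the cylinder's yaw varies. A bore of 52 mm goes on 14 mm below the deck. Contact between insert and cylinder must stay light, well below 40 N.
- ring_top (a point): Centre of the top of the steel ring fixed on the deck, 8 mm above seat, same axes: 80 mm outside, bore 52 mm, two opposite slots 14 mm wide, open at both ends, down to the deck. Their line is clocked 0.15 to 1.0 rad anticlockwise (from above) from this x axis, not measured: find it by feel. Off them the lugs rest on the ring, 8 mm high; within about 0.05 rad and 2 mm they drop freely.
- clamp (a joint): Angle of the clamp arm about its upright hinge, rad: 0 = fully in, at its stop, pointing from the hinge to the seat's centre; grows as it swings out, clockwise seen from above, towards the cylinder's -x side (stop at 1.9). Starts 1.2 to 1.75 out; light friction (0.06 N m), stays where left.
- clamp_hinge (a point): On the axis of the clamp's hinge, 70 mm from the seat's centre along the cylinder's +y, level with the arm's underside (15 mm above the deck). Arm 52 mm long, 14 mm wide, 8 mm thick: it passes 3 mm above the core of a seated insert and runs into one that is not fully down.
- clamp_pin (a point): Centre, half-way up, of the upright round steel pin on the clamp arm, the thing to push or pinch: 10 mm in diameter, 28 mm tall above the arm's top face, 32 mm from the hinge's axis along the arm. The arm points along this point's -y.
- plug_mid (a point): Centre, half-way up, of a loose plug like the insert (same core and boss, 53 mm tall) but with no lugs: not wanted, leave it. The insert and the plug may stand in each other's place.
- piston_a: Loose dark piston standing on the bench, 54 mm in diameter, 58 mm tall; origin at the centre of its underside. Leave alone.
- piston_b: Another loose piston, same size; origin at the centre of its underside. Leave alone.
- wrist_pin: Loose steel wrist pin standing up, a tube 18 mm in diameter, 45 mm tall; origin at the centre of its underside. Leave alone.
- carton: Loose white carton 75 x 75 x 60 mm; origin at the centre of its underside. Leave alone.
- shim: Loose flat steel ring 62 mm in diameter, 5 mm thick; origin at the centre of its underside. Leave alone.
- driver: Loose screwdriver lying on the bench, 200 mm long along its x; origin under its middle. Leave alone.
Mind the look-alikes: they are no part of the job. What is shaped like the part that bears insert_mid but red or turquoise is not meant. What is shaped like the part that bears seat but turquoise is not meant.

How it is judged:
By the outcome, as a careful person would: the job done as asked, in the order asked, and still so for the second after the job is handed in, with the robot touching nothing.
It also fails if it takes over 64 s, if anything falls off the work surface, if the arm or the gripper's body presses on something with over 40 N, if the wrist force passes 120 N, or if a joint passes its speed limit or range.

## Working session

There is one attempt and no reset: what is moved stays moved. The work goes in short steps, Python scripts to look and compute and a tool call to move; the robot and the scene stay as the last step left them, time stands still between calls to the robot, and variables do not carry over. Pictures are saved under pics/ and viewed, at most 10 in all, crops included, and the job is handed in when it is done.

Besides the shell and the picture viewer there is one more tool, called as a command line: name --argument value ..., lists and objects as JSON in quotes. move_arm: Moves the arm, as the interface text tells. Scaled input: -1 to 1 covers 80 cm each way for a shift and 120 degrees each way for a turn. Its arguments: {"type":"object","properties":{"deltas":{"type":"array","items":{"type":"array","items":{"type":"array","items":{"type":"number","minimum":-1,"maximum":1}}}},"squeeze":{"type":"number"}},"required":["deltas"]}

```bash
mkdir -p pics; ls; python3 - <<'E'
from rig import manip
import cv2, numpy as np
s=manip.get_state();print({k:np.round(v,4).tolist() for k,v in s.items()})
ims=[manip.get_image(n) for n in("scene","side","wrist")]
for n,i in zip(("scene","side","wrist"),ims):
    cv2.imwrite(f"pics/{n}0.png",i[:,:,::-1]); p=manip.camera_params(n); print(n,{k:np.round(v,4).tolist() for k,v in p.items()})
E
```

```text
pics
{'clock': 0.0, 'qpos': [-0.121, 0.2766, 1.5062, 0.0, 1.3607, -0.121], 'qd': [0.0016, 0.0009, -0.0001, 0.0009, -0.0011, -0.0005], 'effort': [0.0006, -41.6768, -24.5809, -0.0002, 0.0111, 0.0], 'position': [0.5744, 0.0, 0.2384], 'ee_rot': [-0.0008, 0.7071, 0.7071, -0.0006], 'contact_force': [-0.3594, -0.1617, -0.203], 'moment': [0.0042, 0.027, 0.0307], 'gripper_force': 0.0, 'width': 0.0857}
scene {'fx': 589.0059, 'fy': 589.0059, 'cx': 314.104, 'cy': 240.5082, 'R': [[-0.0347, 0.9994, 0.0094], [0.869, 0.0349, -0.4935], [-0.4935, -0.009, -0.8697]], 't': [0.0806, -0.3993, 1.664]}
side {'fx': 442.3861, 'fy': 442.3861, 'cx': 314.8599, 'cy': 241.7968, 'R': [[-0.9312, -0.3644, 0.0052], [-0.2381, 0.5975, -0.7657], [0.2759, -0.7143, -0.6431]], 't': [0.4872, 0.2235, 0.8392]}
wrist {'fx': 381.4477, 'fy': 381.4477, 'cx': 318.7705, 'cy': 244.0769, 'tool_from_camera': [[-0.0004, -0.9486, -0.3164, 0.0816], [1.0, -0.0, -0.0012, 0.0005], [0.0011, -0.3164, 0.9486, -0.1344], [0.0, 0.0, 0.0, 1.0]]}
```

View pics/scene0.png

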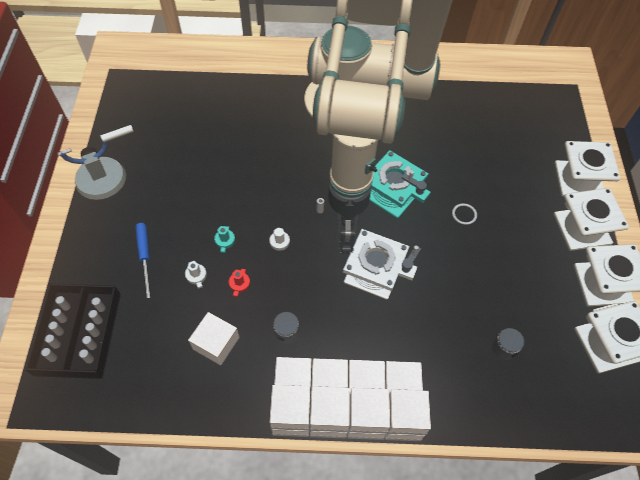

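View pics/side0.png

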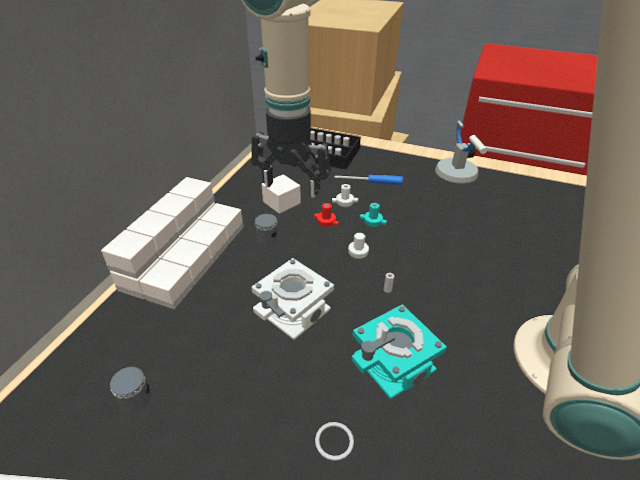

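View pics/wrist0.png

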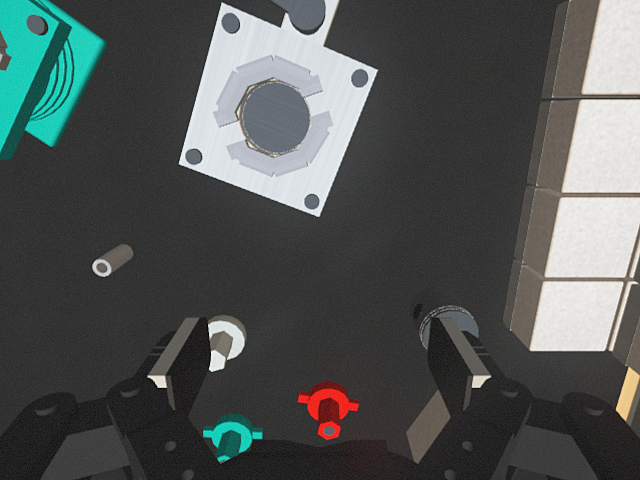

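The scene view shows the white lugged insert near (195,272), the white plug at (279,239), red and turquoise look-alikes at (239,280) and (224,237), the aluminium cylinder at (380,262) and its turquoise copy at (397,180). In the side view these are: insert (345,197), plug (359,247), cylinder (293,290). Next I'll triangulate roughly and check the insert in a crop.

```bash
cat > h.py <<'E'
import numpy as np, cv2
from scipy.spatial.transform import Rotation as Ro
from rig import manip
def cam(name,s=None):
    p=manip.camera_params(name); K=np.array([[p['fx'],0,p['cx']],[0,p['fy'],p['cy']],[0,0,1]])
    if name!='wrist': return K,np.array(p['R']),np.array(p['t'])
    T=np.array(p['tool_from_camera']); q=s['ee_rot']; Rw=Ro.from_quat([q[1],q[2],q[3],q[0]]).as_matrix()
    Rc=Rw@T[:3,:3]; c=Rw@T[:3,3]+s['position']; return K,Rc.T,-Rc.T@c
def plane(c,uv,z):
    K,R,t=c; o=-R.T@t; d=(np.linalg.inv(K)@np.c_[np.atleast_2d(uv),np.ones(len(np.atleast_2d(uv)))].T).T@R
    return o+d*((z-o[2])/d[:,2])[:,None]
def tri(c1,u1,c2,u2):
    P=[c[0]@np.c_[c[1],c[2]] for c in(c1,c2)]
    X=cv2.triangulatePoints(P[0],P[1],np.array(u1,float).reshape(2,1),np.array(u2,float).reshape(2,1)); return (X[:3]/X[3]).ravel()
def proj(c,X): x=c[0]@(c[1]@np.asarray(X)+c[2]); return x[:2]/x[2]
E
python3 - <<'E'
from h import *
S,D=cam('scene'),cam('side'); W=cam('wrist',manip.get_state())
a=cv2.imread('pics/scene0.png');b=cv2.imread('pics/side0.png')
f=lambda i,x,y,w,h:cv2.resize(i[y:y+h,x:x+w],(400,400),interpolation=cv2.INTER_CUBIC)
cv2.imwrite('pics/crop.png',np.hstack([f(a,170,200,130,130),f(b,310,165,110,110)]))
for n,u,v in [('insert top',(193,265),(346,187)),('plug top',(279,231),(359,237)),('ring',(377,258),(293,285)),]:
    print(n,tri(S,u,D,v).round(4))
print('ring wrist z.083',plane(W,(275,115),.083).round(4), 'scene',plane(S,(377,258),.083).round(4))
cor=plane(W,[(222,3),(378,70),(320,217),(180,163)],.075);print(cor.round(4), cor.mean(0), np.linalg.norm(np.diff(cor,axis=0),axis=1))
E
```

```text
insert top [ 0.5646 -0.3386  0.0474]
plug top [ 0.4676 -0.1474  0.0476]
ring [0.5414 0.0793 0.0713]
ring wrist z.083 [[0.5431 0.0829 0.083 ]] scene [[0.5486 0.0787 0.083 ]]
[[0.5087 0.1552 0.075 ]
 [0.6169 0.1134 0.075 ]
 [0.5755 0.0052 0.075 ]
 [0.4677 0.048  0.075 ]] [0.54223012 0.08042441 0.075     ] [0.11596174 0.11581616 0.11596741]
```

View pics/crop.png

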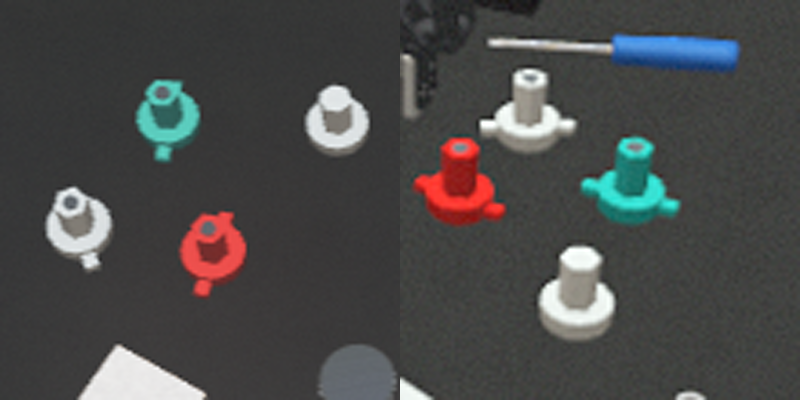

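The crop confirms it. The white part with two lugs and a hollow hex boss, at scene (193,270) and side (345,197), is the insert. The white one at scene (279,239) has no lugs, so it is the plug, and the red and turquoise ones are decoys. Deck edges measure 116 mm at z=75, which matches the text. Moving toward the insert.

move_arm --deltas '[[[-0.06, -0.002, 0, 0, -1], [-0.12, -0.004, 0, 0, -1], [-0.18, -0.006, 0, 0, -1], [-0.24, -0.008, 0, 0, -1], [-0.3, -0.01, 0, 0, -1], [-0.34, -0.012, 0, 0, -1], [-0.34, -0.012, 0, 0, -1], [-0.34, -0.012, 0, 0, -1]]]'

```text
clock: 0.95
position: [0.565, -0.2724, 0.2386]
ee_rot: [-0.001, 0.708, 0.706, 0.0]
contact_force: [0.9, 1.0, 0.9]
width: 0.0858
gripper_force: 0.0
```

```bash
python3 - <<'E'
from h import *
import pickle
s=manip.get_state(); i=manip.get_image('wrist'); cv2.imwrite('pics/w1.png',i[:,:,::-1]); pickle.dump(s,open('s1.pkl','wb')); print(s['position'],s['qd'])
E
```

```text
[ 0.56501673 -0.27235809  0.23862945] [ 0.03436215 -0.01551776  0.01296184  0.00735343  0.00407274  0.0003354 ]
```

move_arm --deltas '[[[-0.06, 0, 0.03, 0, -1], [-0.08, 0, 0.06, 0, -1], [-0.08, 0, 0.08, 0, -1], [-0.08, 0, 0.08, 0, -1], [-0.08, 0, 0.08, 0, -1]]]'

```text
clock: 1.5
position: [0.5658, -0.3345, 0.1757]
ee_rot: [-0.0, 0.707, 0.708, 0.0]
contact_force: [-0.0, -0.0, 1.2]
width: 0.0858
gripper_force: 0.0
```

```bash
python3 - <<'E'
from h import *
import pickle
s=manip.get_state(); i=manip.get_image('wrist'); cv2.imwrite('pics/w2.png',i[:,:,::-1]); pickle.dump(s,open('s2.pkl','wb')); print(s['position'],s['ee_rot'],s['qd'])
a=cv2.imread('pics/w1.png');b=cv2.imread('pics/w2.png')
cv2.imwrite('pics/w12.png',cv2.resize(np.hstack([a,b])[:,:],(800,300),interpolation=cv2.INTER_AREA))
W1,W2=cam('wrist',pickle.load(open('s1.pkl','rb'))),cam('wrist',s)
for W in(W1,W2): print(proj(W,[.5646,-.3386,.05]))
for f,W in(('w1',W1),('w2',W2)):
  im=cv2.imread(f'pics/{f}.png').astype(int); m=((im.min(2)>110)&(im.max(2)-im.min(2)<40)).astype('uint8')
  n,l,st,c=cv2.connectedComponentsWithStats(m)
  for k in range(1,n):
    if st[k,4]>150: print(f,st[k],c[k].round(1))
E
```

```text
[ 0.56582249 -0.33449447  0.17565152] [-2.29373554e-04  7.06511024e-01  7.07701971e-01  2.01141362e-04] [-0.00079206 -0.01669184 -0.02768604 -0.00192433 -0.00396058 -0.00083514]
[318.53685595 285.44645711]
[316.80774433 242.76789777]
w1 [606   0  34  32 982] [624.  16.]
w1 [ 179   30   57   63 2693] [206.9  60.9]
w1 [ 437  152  141  119 9329] [506.7 209.3]
w1 [ 288  246   68   51 1940] [322.1 269.2]
w1 [294 350  89  26 479] [338.3 362.1]
w1 [147 375  20  13 172] [158.7 380.2]
w1 [472 375  19  13 173] [479.  380.1]
w1 [398 444  17  14 173] [405.8 450.3]
w1 [ 91 467  34  13 201] [112.  473.7]
w2 [  496    61   144   161 13573] [575.1 143.3]
w2 [ 279  197   85   60 2680] [321.3 225.1]
w2 [286 330 110  32 673] [341.2 345.8]
w2 [147 375  20  13 171] [158.7 380.2]
w2 [472 375  19  13 170] [479.1 380.1]
w2 [ 90 471  26   9 161] [102.7 475.9]
```

View pics/w12.png

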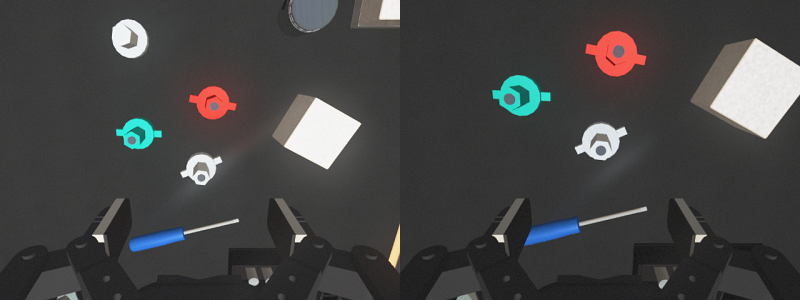

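In w1 (left) and w2 (right) the white lugged insert is at about (322,269) and (321,225) full-size pixels, with its lugs running left-low to right-high. There is clear space for the fingers on both sides.

```bash
python3 - <<'E'
from h import *
import pickle
W=[cam('wrist',pickle.load(open(f's{k}.pkl','rb'))) for k in(1,2)]
hs=[]
for k,(x,y,w,h) in ((1,(280,240,85,65)),(2,(270,190,105,75))):
  im=cv2.imread(f'pics/w{k}.png').astype(int)[y:y+h,x:x+w]; g=im.mean(2)
  m=(g>75).astype('uint8'); cnt=max(cv2.findContours(m,0,2)[0],key=cv2.contourArea)
  pts=cnt[:,0]+[x,y]; P=plane(W[k-1],pts,.012)[:,:2]
  c,wh,_=cv2.minAreaRect(P.astype('float32')*1000); 
  d=np.linalg.norm(P[:,None]-P[None],axis=2); i,j=np.unravel_index(d.argmax(),d.shape)
  print(k,'extent',d.max().round(4),'ang',np.degrees(np.arctan2(*(P[j]-P[i])[::-1])).round(1),'mid',((P[i]+P[j])/2).round(4),wh)
  # hole: dark pixels inside filled contour
  f=np.zeros_like(m); cv2.drawContours(f,[cnt],-1,1,-1)
  hol=((f>0)&(g<135)).astype('uint8'); n,l,st,ce=cv2.connectedComponentsWithStats(hol)
  for q in range(1,n):
    if st[q,4]>20: print(st[q],ce[q]+[x,y])
cv2.imwrite('pics/w2c.png',np.hstack([cv2.resize(cv2.imread('pics/w1.png')[225:325,255:385],(400,308),interpolation=2),cv2.resize(cv2.imread('pics/w2.png')[180:280,255:385],(400,308),interpolation=2)]))
E
```

```text
1 extent 0.101 ang 44.3 mid [ 0.5726 -0.342 ] (79.2686767578125, 68.14983367919922)
[  12    0   73   65 1398] [334.92203147 275.96781116]
[ 29  20  26  21 255] [320.36470588 267.91764706]
[ 37  39  11  11 100] [321.83 283.97]
2 extent 0.0715 ang 15.8 mid [ 0.5678 -0.3365] (63.210365295410156, 50.457122802734375)
[ 25   4  64  17 150] [325.08       199.70666667]
[ 34  24  34  24 320] [319.784375 222.053125]
[ 9 40 12  6 22] [284.72727273 231.95454545]
[ 44  43  16  16 193] [321.06735751 240.65284974]
```

View pics/w2c.png

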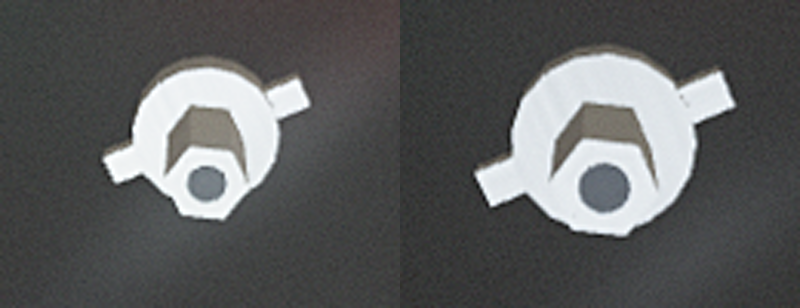

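The crop shows lug end midpoints at about (282,241) and (361,209) in w2, and the boss hole at (321.8,284.0) in w1 and (321.1,240.7) in w2.

```bash
python3 - <<'E'
from h import *
import pickle
W=[cam('wrist',pickle.load(open(f's{k}.pkl','rb'))) for k in(1,2)]
print('hole',tri(W[0],(321.83,283.97),W[1],(321.07,240.65)), plane(W[1],(321.07,240.65),.053))
P=plane(W[1],[(282,241.4),(361,209)],.012);d=P[1]-P[0];print(P,P.mean(0),np.linalg.norm(d),np.degrees(np.arctan2(d[1],d[0])))
P=plane(W[0],[(255+106/3.077,225+168/3.077),(255+303/3.077,225+92/3.077)],.012);d=P[1]-P[0];print(P.mean(0),np.linalg.norm(d),np.degrees(np.arctan2(d[1],d[0])))
E
```

```text
hole [ 0.56764611 -0.33671265  0.0508823 ] [[ 0.56763717 -0.33602878  0.053     ]]
[[ 0.53576519 -0.34997028  0.012     ]
 [ 0.59968517 -0.32264334  0.012     ]] [ 0.56772518 -0.33630681  0.012     ] 0.06951637511597052 23.147578086597978
[ 0.56712061 -0.33586585  0.012     ] 0.07053248589965619 22.46743414076319
```

Centre is (0.5676, -0.3362), lug line +22.8° in world, top at about 51–53 mm and span about 70 mm, all as described. Descending with a −22.8° twist.

move_arm --deltas '[[[0, 0.0028, 0.03, -0.07, -1], [0, 0.0028, 0.06, -0.14, -1], [0, 0.0028, 0.09, -0.19, -1], [0, 0.0028, 0.13, -0.19, -1], [0, 0.0028, 0.16, -0.19, -1], [0, 0.0028, 0.18, -0.19, -1], [0, 0.0028, 0.18, -0.19, -1], [0, 0.0028, 0.18, -0.19, -1]]]' --squeeze 40

```text
clock: 2.35
position: [0.5688, -0.3359, 0.0328]
ee_rot: [0.001, 0.553, 0.833, -0.0]
contact_force: [-0.1, -0.8, 0.0]
width: 0.0853
gripper_force: 0.0
```

move_arm --deltas '[[[0, 0, 0, 0, 0.2], [0, 0, 0, 0, 0.6], [0, 0, 0, 0, 1], [0, 0, 0, 0, 1], [0, 0, 0, 0, 1], [0, 0, 0, 0, 1], [0, 0, 0, 0, 1], [0, 0, 0, 0, 1]]]' --squeeze 40

```text
clock: 3.15
position: [0.5678, -0.3363, 0.0319]
ee_rot: [0.0, 0.553, 0.833, -0.0]
contact_force: [-0.8, 0.6, 5.8]
width: 0.021
gripper_force: 40.2
```

Gripped the hex (21 mm opening). Lifting, and measuring the ring's slots and the clamp from the first pictures.

move_arm --deltas '[[[0, 0, -0.04, 0, 1], [0, 0, -0.1, 0, 1], [0, 0, -0.16, 0, 1], [0, 0, -0.2, 0, 1], [0, 0, -0.2, 0, 1]]]'

```text
clock: 3.65
position: [0.5701, -0.3376, 0.1964]
ee_rot: [0.005, 0.553, 0.833, -0.0]
contact_force: [0.1, -0.0, -2.1]
width: 0.0212
gripper_force: 39.9
```

```bash
python3 - <<'E'
from h import *
s=manip.get_state(); print({k:np.round(s[k],4).tolist() for k in('clock','position','ee_rot','contact_force','moment','width')})
import pickle
s0=dict(position=np.array([.5744,0,.2384]),ee_rot=[-.0008,.7071,.7071,-.0006]); W=cam('wrist',s0)
im=cv2.imread('pics/wrist0.png')
# rectify deck plane z=.083 to top view, 0.4 mm/px, x right y up
x0,y0,sc,n=.542,.080,.0002857,560
w=[(0,0),(n,0),(n,n),(0,n)]
wp=[(x0+(u-n/2)*sc,y0-(v-n/2)*sc,.083) for u,v in w]
H=cv2.getPerspectiveTransform(np.float32([proj(W,p) for p in wp]),np.float32(w))
cv2.imwrite('pics/top.png',cv2.warpPerspective(im,H,(n,n)))
E
```

```text
{'clock': 3.65, 'position': [0.5701, -0.3376, 0.1964], 'ee_rot': [0.0051, 0.5534, 0.8329, -0.0002], 'contact_force': [0.0774, -0.0471, -2.0733], 'moment': [0.0014, -0.0309, 0.0032], 'width': 0.0212}
```

View pics/top.png

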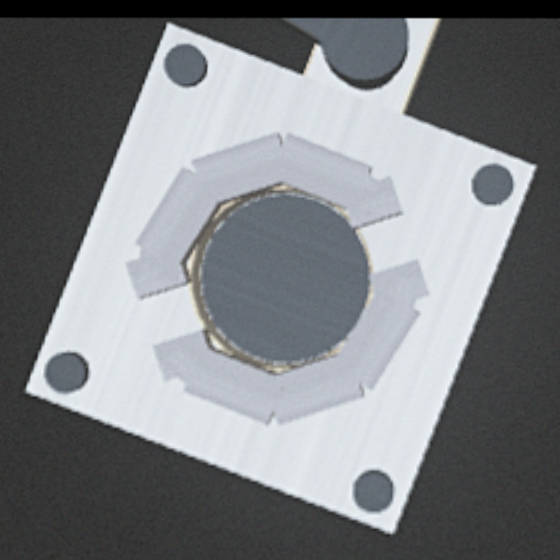

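The rectified top view shows the ring centred at pixel (279,279), i.e. (0.5418, 0.0802). Its slots open at right (410,236) and left (148,322), so the slot line is about +17° in world. Carrying the insert over it.

move_arm --deltas '[[[0.03, 0.01, 0, 0.01, 1], [0.08, 0.028, 0, 0.02, 1], [0.13, 0.045, 0, 0.03, 1], [0.18, 0.063, 0, 0.04, 1], [0.23, 0.08, 0, 0.048, 1], [0.28, 0.098, 0, 0.048, 1], [0.33, 0.115, 0, 0.048, 1], [0.38, 0.133, 0, 0.048, 1], [0.43, 0.15, 0, 0.048, 1], [0.48, 0.167, 0, 0.048, 1], [0.492, 0.1716, 0, 0.048, 1], [0.492, 0.1716, 0, 0.048, 1]]]'

```text
clock: 4.85
position: [0.5404, 0.0815, 0.1894]
ee_rot: [-0.001, 0.593, 0.805, -0.001]
contact_force: [-0.8, 0.3, -2.4]
width: 0.0216
gripper_force: 39.8
```

move_arm --deltas '[[[0, 0, 0.02, 0, 1], [0, 0, 0.04, 0, 1], [0, 0, 0.06, 0, 1], [0, 0, 0.06, 0, 1], [0, 0, 0.06, 0, 1], [0, 0, 0.06, 0, 1]]]'

```text
clock: 5.45
position: [0.5424, 0.0792, 0.1439]
ee_rot: [0.001, 0.595, 0.804, 0.0]
contact_force: [0.8, -0.5, -1.0]
width: 0.0216
gripper_force: 39.7
```

```bash
cat > st.py <<'E'
from h import *
s=manip.get_state(); print({k:np.round(s[k],4).tolist() for k in('clock','position','contact_force','moment','width')})
q=s['ee_rot'];R=Ro.from_quat([q[1],q[2],q[3],q[0]]).as_matrix();print('y ang',np.degrees(np.arctan2(R[1,1],R[0,1])), 'z',R[:,2].round(3))
E
python3 st.py; python3 - <<'E'
from h import *
cv2.imwrite('pics/w3.png',manip.get_image('wrist')[:,:,::-1])
E
```

```text
{'clock': 5.45, 'position': [0.5424, 0.0792, 0.1439], 'contact_force': [0.8215, -0.4947, -0.9713], 'moment': [0.0302, -0.0738, 0.028], 'width': 0.0216}
y ang 16.986461888563575 z [ 0.001 -0.    -1.   ]
```

View pics/w3.png

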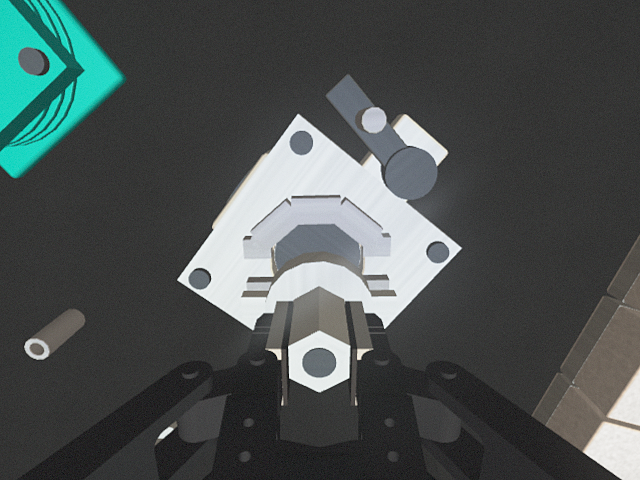

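The w3 picture shows the insert centred under the ring gap, with the lugs level with the slot edges: the ring's cut ends at (245,257) and (390,255) are symmetric about the tool axis. The clamp hinge is at (410,172) and the pin top at (373,118). Descending gently.

move_arm --deltas '[[[0, 0, 0.012, 0, 1], [0, 0, 0.024, 0, 1], [0, 0, 0.03, 0, 1], [0, 0, 0.033, 0, 1], [0, 0, 0.036, 0, 1], [0, 0, 0.038, 0, 1], [0, 0, 0.038, 0, 1]]]'

```text
clock: 6.2
position: [0.5417, 0.0801, 0.1128]
ee_rot: [0.0, 0.595, 0.804, 0.0]
contact_force: [-0.5, -0.3, -2.2]
width: 0.0214
gripper_force: 39.8
```

```bash
python3 st.py
```

```text
{'clock': 6.2, 'position': [0.5417, 0.0801, 0.1128], 'contact_force': [-0.5362, -0.2998, -2.1934], 'moment': [0.0199, 0.0303, 0.0524], 'width': 0.0214}
y ang 17.04472302040085 z [ 0. -0. -1.]
```

No contact yet, with the tapered end just inside the bore. Continuing 1 mm at a time.

move_arm --deltas '[[[0, 0, 0.00125, 0, 1], [0, 0, 0.0025, 0, 1], [0, 0, 0.00375, 0, 1], [0, 0, 0.00375, 0, 1]]]'

```text
clock: 6.6
position: [0.5416, 0.08, 0.1098]
ee_rot: [-0.0, 0.595, 0.804, -0.0]
contact_force: [0.2, 0.2, -2.6]
width: 0.0213
gripper_force: 39.8
```

move_arm --deltas '[[[0, 0, 0.00125, 0, 1], [0, 0, 0.0025, 0, 1], [0, 0, 0.0025, 0, 1]]]'

```text
clock: 6.9
position: [0.5416, 0.08, 0.1078]
ee_rot: [-0.0, 0.595, 0.804, -0.0]
contact_force: [0.4, 0.0, -1.8]
width: 0.0212
gripper_force: 39.8
```

move_arm --deltas '[[[0, 0, 0.00125, 0, 1], [0, 0, 0.0025, 0, 1], [0, 0, 0.0025, 0, 1]]]'

```text
clock: 7.2
position: [0.5416, 0.08, 0.1057]
ee_rot: [-0.0, 0.595, 0.804, -0.0]
contact_force: [0.1, -0.3, -2.7]
width: 0.021
gripper_force: 39.8
```

move_arm --deltas '[[[0, 0, 0.00125, 0, 1], [0, 0, 0.0025, 0, 1], [0, 0, 0.0025, 0, 1]]]'

```text
clock: 7.5
position: [0.5416, 0.08, 0.1038]
ee_rot: [-0.0, 0.595, 0.804, -0.0]
contact_force: [-0.2, 0.5, -1.9]
width: 0.0214
gripper_force: 39.8
```

The lugs are clearly inside the slots: about 6 mm past the ring top with no contact force. Last 2 mm in 0.6 mm steps.

move_arm --deltas '[[[0, 0, 0.0008, 0, 1], [0, 0, 0.0015, 0, 1], [0, 0, 0.0015, 0, 1]]]'

```text
clock: 7.8
position: [0.5417, 0.08, 0.1026]
ee_rot: [-0.0, 0.595, 0.804, -0.0]
contact_force: [-0.4, 1.0, -2.3]
width: 0.0211
gripper_force: 39.8
```

move_arm --deltas '[[[0, 0, 0.0008, 0, 1], [0, 0, 0.0008, 0, 1]]]'

```text
clock: 8.0
position: [0.5416, 0.08, 0.102]
ee_rot: [-0.0, 0.595, 0.804, -0.0]
contact_force: [-0.6, -0.5, -2.7]
width: 0.0216
gripper_force: 39.8
```

move_arm --deltas '[[[0, 0, 0.0008, 0, 1], [0, 0, 0.0008, 0, 1]]]'

```text
clock: 8.2
position: [0.5417, 0.08, 0.1019]
ee_rot: [0.0, 0.595, 0.804, 0.0]
contact_force: [-1.3, 0.3, 0.4]
width: 0.0216
gripper_force: 40.2
```

move_arm --deltas '[[[0, 0, 0.0008, 0, 1], [0, 0, 0.0008, 0, 1]]]'

```text
clock: 8.4
position: [0.5417, 0.08, 0.1018]
ee_rot: [0.0, 0.595, 0.804, 0.0]
contact_force: [-2.9, -0.6, 6.0]
width: 0.0212
gripper_force: 40.9
```

Contact at z=0.1019, exactly the fully seated height (grasp height 0.032 + 0.070). Easing off, then releasing part-way.

move_arm --deltas '[[[0, 0, -0.0008, 0, 1], [0, 0, -0.0008, 0, 0.4], [0, 0, -0.0008, 0, 0.2], [0, 0, -0.0008, 0, 0], [0, 0, -0.0008, 0, 0], [0, 0, -0.0008, 0, 0]]]'

```text
clock: 9.0
position: [0.5418, 0.08, 0.1013]
ee_rot: [0.0, 0.595, 0.804, 0.0]
contact_force: [-0.3, 0.8, 0.4]
width: 0.0429
gripper_force: 0.0
```

move_arm --deltas '[[[0, 0, -0.02, 0, 0], [0, 0, -0.05, 0, 0], [0, 0, -0.1, 0, 0], [0, 0, -0.15, 0, 0], [0, 0, -0.17, 0, 0], [0, 0, -0.17, 0, 0], [0, 0, -0.17, 0, 0]]]'

```text
clock: 9.7
position: [0.5412, 0.08, 0.2368]
ee_rot: [-0.0, 0.595, 0.804, -0.0]
contact_force: [0.5, -0.2, 0.2]
width: 0.0426
gripper_force: 0.0
```

```bash
python3 st.py; python3 - <<'E'
from h import *
import pickle
s=manip.get_state(); cv2.imwrite('pics/w4.png',manip.get_image('wrist')[:,:,::-1]); pickle.dump(s,open('s4.pkl','wb'))
E
```

```text
{'clock': 9.7, 'position': [0.5412, 0.08, 0.2368], 'contact_force': [0.5348, -0.2361, 0.1809], 'moment': [0.0105, 0.0211, -0.0006], 'width': 0.0426}
y ang 17.040095210740738 z [-0.001 -0.    -1.   ]
```

View pics/w4.png

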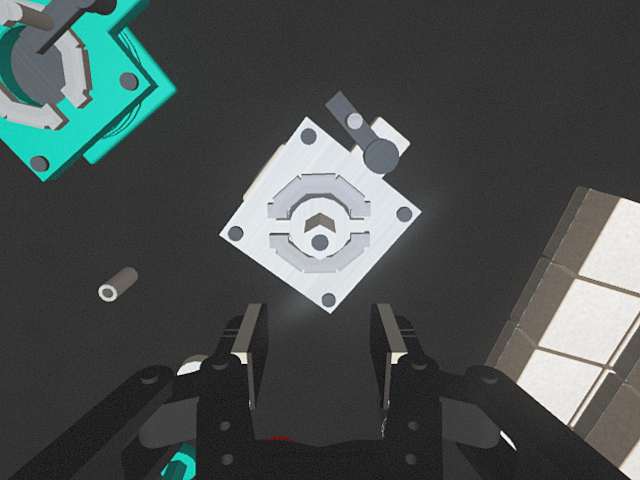

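The insert sits upright with its lugs level in the slots: ring gaps at (268,232) and (370,228), boss hole at (319,243). The pin top is at (355,121) and the hinge at (380,155). Next, the pin and hinge positions.

```bash
python3 - <<'E'
from h import *
import pickle
s=pickle.load(open('s4.pkl','rb'));W4=cam('wrist',s)
W3=cam('wrist',dict(position=np.array([.5424,.0792,.1439]),ee_rot=Ro.from_matrix(np.array([[np.cos(np.radians(107)),np.cos(np.radians(17)),0],[np.sin(np.radians(107)),np.sin(np.radians(17)),0],[0,0,-1]])).as_quat()[[3,0,1,2]]))
print('pin top',tri(W3,(373,118),W4,(355,120.5)),plane(W4,(355,120.5),.126),plane(W3,(373,118),.126))
print('hinge hub',tri(W3,(410,172),W4,(380,155.5)),plane(W4,(380,155.5),.098))
c=plane(W4,[(307,117),(422,212),(330,313),(220,235)],.075);print(c.round(4).tolist(),c.mean(0))
yax=(c[0]+c[1]-c[2]-c[3])[:2];a=np.degrees(np.arctan2(yax[1],yax[0]));print('yaxis ang',a)
g=plane(W4,(319,242.5),.123);print('boss top',g, 'cyl lug plane check', proj(W4,[.5418,.0802,.123]))
print('q',s['qpos'])
E
```

```text
pin top [0.54000405 0.16287147 0.11708842] [[0.53935874 0.16244672 0.126     ]] [[0.5387202  0.16280504 0.126     ]]
hinge hub [0.5644146  0.14660366 0.10743593] [[0.56603765 0.14598117 0.098     ]]
[[0.5092, 0.1553, 0.075], [0.617, 0.1133, 0.075], [0.5742, 0.0059, 0.075], [0.4674, 0.0474, 0.075]] [0.54197058 0.0805143  0.075     ]
yaxis ang 68.54871233912179
boss top [[0.54159348 0.07998211 0.123     ]] cyl lug plane check [319.38159752 242.29495857]
q [ 1.96027114e-02  2.35760995e-01  1.56746642e+00 -3.59151843e-05
  1.33905391e+00 -2.77794742e-01]
```

Clamp angle is about 1.74 rad and the pin sits at (0.5395, 0.1623), 33 mm from the hinge at (0.567, 0.145); both fit the text. I'll cage the pin with the fingers tangential, about 24 mm apart.

move_arm --deltas '[[[0.02, 0.005, 0.01, -0.07, 0.44], [0.04, 0.011, 0.03, -0.14, 0.44], [0.06, 0.016, 0.05, -0.21, 0.44], [0.08, 0.022, 0.07, -0.28, 0.44], [0.0994, 0.027, 0.08, -0.348, 0.44], [0.0994, 0.027, 0.08, -0.348, 0.44], [0.0994, 0.027, 0.08, -0.348, 0.44], [0.0994, 0.027, 0.08, -0.348, 0.44]]]'

```text
clock: 10.55
position: [0.5392, 0.1617, 0.1733]
ee_rot: [0.0, 0.27, 0.963, -0.0]
contact_force: [-0.2, -0.2, 0.2]
width: 0.0239
gripper_force: 0.0
```

```bash
python3 st.py
```

```text
{'clock': 10.55, 'position': [0.5392, 0.1617, 0.1733], 'contact_force': [-0.2148, -0.2318, 0.1607], 'moment': [0.0058, -0.0232, 0.0075], 'width': 0.0239}
y ang 58.66949168888053 z [-0.    -0.001 -1.   ]
```

move_arm --deltas '[[[0, 0, 0.025, 0, 0.44], [0, 0, 0.045, 0, 0.44], [0, 0, 0.06, 0, 0.44], [0, 0, 0.068, 0, 0.44], [0, 0, 0.074, 0, 0.44], [0, 0, 0.074, 0, 0.44], [0, 0, 0.074, 0, 0.67], [0, 0, 0.074, 0, 0.67], [0, 0, 0.074, 0, 0.67]]]' --squeeze 20

```text
clock: 11.45
position: [0.5394, 0.1625, 0.1148]
ee_rot: [0.0, 0.269, 0.963, 0.0]
contact_force: [-0.6, 0.5, -0.6]
width: 0.0145
gripper_force: 0.0
```

```bash
python3 st.py; python3 - <<'E'
from h import *
# arc way-points in tool axes from the held pose (tool y at 58.7 deg), angle steps of the arm
th=np.radians(58.7);tx=np.array([np.cos(th+np.pi/2),np.sin(th+np.pi/2)]);ty=np.array([np.cos(th),np.sin(th)])
h=np.array([.5674,.1454]);p0=np.array([.5395,.1623]);f0=np.arctan2(*(p0-h)[::-1]);r=.032
print(np.degrees(f0),np.linalg.norm(p0-h))
for k in range(0,25):
    f=f0+np.radians(4.5*k); d=h+r*np.array([np.cos(f),np.sin(f)])-p0
    print(4.5*k,round(d@tx/.8,4),round(d@ty/.8,4),round(-4.5*k/120,4))
E
```

```text
{'clock': 11.45, 'position': [0.5394, 0.1625, 0.1148], 'contact_force': [-0.6186, 0.4871, -0.5585], 'moment': [0.0203, 0.0632, 0.0227], 'width': 0.0145}
y ang 58.80255455549362 z [ 0.001  0.    -1.   ]
148.7952531771238 0.03261931942882932
0.0 -0.0008 0.0 -0.0
4.5 -0.0009 -0.0031 -0.0375
9.0 -0.0013 -0.0063 -0.075
13.5 -0.0019 -0.0093 -0.1125
18.0 -0.0028 -0.0124 -0.15
22.5 -0.0038 -0.0153 -0.1875
27.0 -0.0052 -0.0182 -0.225
31.5 -0.0067 -0.0209 -0.2625
36.0 -0.0085 -0.0235 -0.3
40.5 -0.0104 -0.026 -0.3375
45.0 -0.0125 -0.0283 -0.375
49.5 -0.0148 -0.0304 -0.4125
54.0 -0.0173 -0.0323 -0.45
58.5 -0.0199 -0.0341 -0.4875
63.0 -0.0227 -0.0356 -0.525
67.5 -0.0255 -0.0369 -0.5625
72.0 -0.0285 -0.038 -0.6
76.5 -0.0315 -0.0388 -0.6375
81.0 -0.0346 -0.0395 -0.675
85.5 -0.0377 -0.0398 -0.7125
90.0 -0.0408 -0.0399 -0.75
94.5 -0.044 -0.0398 -0.7875
99.0 -0.0471 -0.0394 -0.825
103.5 -0.0502 -0.0388 -0.8625
108.0 -0.0532 -0.038 -0.9
```

move_arm --deltas '[[[-0.0009, -0.0031, 0, -0.0375, 0.67], [-0.0013, -0.0063, 0, -0.075, 0.67], [-0.0019, -0.0093, 0, -0.1125, 0.67], [-0.0028, -0.0124, 0, -0.15, 0.67], [-0.0038, -0.0153, 0, -0.1875, 0.67], [-0.0052, -0.0182, 0, -0.225, 0.67], [-0.0067, -0.0209, 0, -0.2625, 0.67], [-0.0085, -0.0235, 0, -0.3, 0.67], [-0.0104, -0.026, 0, -0.3375, 0.67], [-0.0125, -0.0283, 0, -0.375, 0.67]]]'

```text
clock: 12.45
position: [0.536, 0.1387, 0.1146]
ee_rot: [0.0, -0.122, 0.993, 0.001]
contact_force: [0.3, 2.3, -0.8]
width: 0.0139
gripper_force: 1.2
```

```bash
python3 st.py; python3 -c "
from h import *
print(manip.get_state()['qpos'].round(3))"
```

```text
{'clock': 12.45, 'position': [0.536, 0.1387, 0.1146], 'contact_force': [0.3374, 2.2521, -0.7932], 'moment': [0.3757, 0.0413, -0.0042], 'width': 0.0139}
y ang 103.96754472825184 z [ 0.001  0.002 -1.   ]
[ 0.127  0.342  1.74   0.002  1.058 -1.689]
```

Dragging lightly at about 2 N. Next 45°, with the same increments in the turned tool frame.

move_arm --deltas '[[[-0.0001, -0.0031, 0, -0.0375, 0.67], [-0.0005, -0.0063, 0, -0.075, 0.67], [-0.0011, -0.0093, 0, -0.1125, 0.67], [-0.002, -0.0124, 0, -0.15, 0.67], [-0.003, -0.0153, 0, -0.1875, 0.67], [-0.0044, -0.0182, 0, -0.225, 0.67], [-0.0059, -0.0209, 0, -0.2625, 0.67], [-0.0077, -0.0235, 0, -0.3, 0.67], [-0.0096, -0.026, 0, -0.3375, 0.67], [-0.0117, -0.0283, 0, -0.375, 0.67]]]'

```text
clock: 13.45
position: [0.5501, 0.1189, 0.1146]
ee_rot: [0.0, -0.492, 0.871, 0.001]
contact_force: [-0.6, 1.9, 0.6]
width: 0.0141
gripper_force: 1.0
```

```bash
python3 st.py; python3 -c "
from h import *
s=manip.get_state();print(s['qpos'].round(3));d=s['position'][:2]-[.5674,.1454];print(np.degrees(np.arctan2(d[1],d[0]))%360,np.linalg.norm(d))"
```

```text
{'clock': 13.45, 'position': [0.5501, 0.1189, 0.1146], 'contact_force': [-0.6344, 1.8642, 0.6302], 'moment': [0.3678, 0.1894, 0.0309], 'width': 0.0141}
y ang 148.9651629276039 z [-0.     0.002 -1.   ]
[ 8.800e-02  3.550e-01  1.720e+00  2.000e-03  1.067e+00 -2.513e+00]
236.8227063297312 0.031646874582862194
```

move_arm --deltas '[[[-0.0001, -0.002, 0, 0, 0.67], [-0.0003, -0.004, 0, 0, 0.67], [-0.0005, -0.006, 0, 0, 0.67], [-0.0007, -0.0075, 0, 0, 0.67], [-0.0007, -0.0075, 0, 0, 0.67]]]'

```text
clock: 13.95
position: [0.5557, 0.1152, 0.1141]
ee_rot: [-0.0, -0.491, 0.871, -0.0]
contact_force: [-2.1, -0.6, 0.9]
width: 0.014
gripper_force: 0.8
```

move_arm --deltas '[[[-0.0002, -0.001, 0, 0, 0.67], [-0.0004, -0.002, 0, 0, 0.67], [-0.0004, -0.002, 0, 0, 0.67]]]'

```text
clock: 14.25
position: [0.5568, 0.1148, 0.114]
ee_rot: [-0.001, -0.491, 0.871, 0.0]
contact_force: [-3.4, 0.9, 0.8]
width: 0.0142
gripper_force: 1.4
```

move_arm --deltas '[[[0, -0.001, 0, 0, 0.67], [0, -0.001, 0, 0, 0.67]]]'

```text
clock: 14.45
position: [0.5568, 0.1148, 0.114]
ee_rot: [-0.001, -0.491, 0.871, 0.001]
contact_force: [-4.3, -0.4, 1.6]
width: 0.0138
gripper_force: 2.4
```

move_arm --deltas '[[[0, -0.001, 0, 0, 0.67], [0, -0.001, 0, 0, 0.67]]]'

```text
clock: 14.65
position: [0.5569, 0.1147, 0.1139]
ee_rot: [-0.001, -0.491, 0.871, 0.001]
contact_force: [-6.5, 2.6, 2.7]
width: 0.0139
gripper_force: 3.1
```

The position has stopped while the force climbs to 7 N, so the arm is at its stop. Opening the fingers, lifting straight up and checking.

move_arm --deltas '[[[0, 0.001, 0, 0, 0.6], [0, 0.002, 0, 0, 0.45], [0, 0.002, 0, 0, 0.4], [0, 0.002, 0, 0, 0.4], [0, 0.002, 0, 0, 0.4]]]'

```text
clock: 15.15
position: [0.558, 0.1149, 0.1144]
ee_rot: [0.001, -0.491, 0.871, -0.0]
contact_force: [-0.5, -0.1, -1.1]
width: 0.0256
gripper_force: 0.0
```

move_arm --deltas '[[[0, 0, -0.02, 0, 0.4], [0, 0, -0.05, 0, 0.4], [0, 0, -0.1, 0.07, 0.4], [0, 0, -0.15, 0.14, 0.4], [-0.04, 0, -0.18, 0.21, 0.4], [-0.08, 0, -0.18, 0.28, 0.4], [-0.08, 0, -0.18, 0.28, 0.4], [-0.08, 0, -0.18, 0.28, 0.4]]]'

```text
clock: 15.95
position: [0.5903, 0.1698, 0.2577]
ee_rot: [-0.0, -0.219, 0.976, -0.0]
contact_force: [-0.3, -1.0, -1.1]
width: 0.0255
gripper_force: 0.0
```

```bash
python3 st.py; python3 - <<'E'
from h import *
import pickle
s=manip.get_state(); i=manip.get_image('wrist')[:,:,::-1]; cv2.imwrite('pics/w5.png',i); pickle.dump(s,open('s5.pkl','wb'))
b=manip.get_image('scene')[:,:,::-1]
W=cam('wrist',s); h=[.5674,.1454]; a=np.radians(248.55)
print('pin top expected',proj(W,[h[0]+.032*np.cos(a),h[1]+.032*np.sin(a),.126]),'arm end',proj(W,[h[0]+.052*np.cos(a),h[1]+.052*np.sin(a),.098]))
print('boss',proj(W,[.5418,.0802,.123]))
cv2.imwrite('pics/fin.png',np.hstack([cv2.resize(i,(480,360)),cv2.resize(b[180:330,230:450],(320,218))[:].copy() if 0 else cv2.copyMakeBorder(cv2.resize(b[200:310,310:450],(320,251)),0,109,0,0,0)]))
E
```

```text
{'clock': 15.95, 'position': [0.5903, 0.1698, 0.2577], 'contact_force': [-0.3191, -1.0211, -1.0768], 'moment': [-0.0708, 0.0171, -0.0189], 'width': 0.0255}
y ang 115.32982201309524 z [-0.001 -0.001 -1.   ]
pin top expected [268.74268988 158.02082126] arm end [254.14416487 134.18107952]
boss [228.58330143 115.29450361]
```

View pics/fin.png

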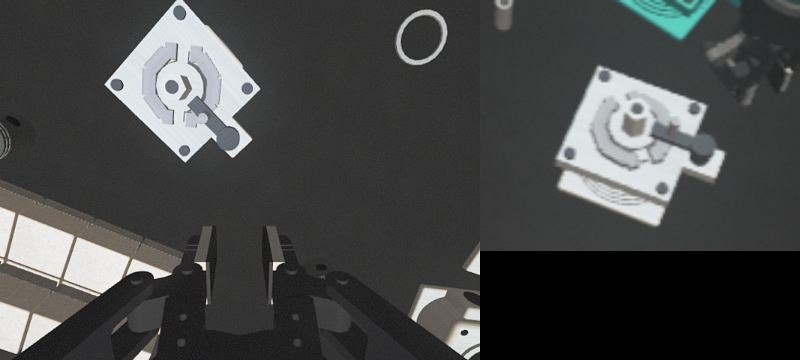

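The final view shows the pin top at full-size pixel (269,157), against (269,158) predicted for a fully closed clamp. The boss hole is at (228,115), also as predicted, and the arm lies over the seated core. The robot is clear, so I'm handing in.

```bash
python3 -c "
from rig import manip
print(manip.sign_off())"
```

```text
the job is handed in; nothing more can be done
None
```

The insert is fully seated with its lugs in the ring's slots and released, the clamp arm is swung in to its stop over it, and the job is handed in at about 16 s (no verdict was shown).

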